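# Reload the empty tape dispenser from the hook rack

### The job

Reload the empty tape dispenser: take the tape roll off the deep upturned hook under the light bar without straining the rack, stand it in the empty dispenser and press it firmly but gently past the sprung jaws until it is fully home on the bottom rollers. Leave the other things on the table where they are, and let go at the end.

Things in the scene. Friction and masses are not known exactly. Their poses are not given: they have to be found in the camera images.
- roll: The roll to load: brown packing tape, outer diameter 120 mm, bore 76 mm, 48 mm wide, 0.3 to 0.5 kg. Origin at its centre; its x axis is the bore's axis, y and z turn with it. It starts hanging by its bore on the hook, free to swing and to slide a little along the bar. Best gripped across its 48 mm width, on the flat side faces of the 22 mm thick ring of tape.
- rack: Fixed dark steel stand with a hook and, above it, a light bar. Origin on the table below the hook's seat; the hook points to its -x (roughly to the robot), z up. Base plate 12 mm thick, x = -70 to 130 mm, 130 mm wide. Post 22 x 30 mm at x = 94 to 116 mm, up to the light bar. Free space on both sides (y).
- hook_seat (a point): Top of the hook's bar at x = y = 0 of the rack, 205 mm high, where the roll hangs. The bar is round, 10 mm thick, level along the rack's x from the post to x = -65 mm, where it turns straight up. Axes as the rack.
- hook_tip (a point): Top of the hook's upturned tip: 237 mm high, 32 mm above the bar's top, at x = -65 mm of the rack. To unhook, raise the roll 40 to 60 mm (less: the bore catches the tip; over 66: the ring strikes the bar from below), then draw it at least 105 mm to the rack's -x before anything else.
- light_bar (a point): Middle of the light bar's underside, 323 mm high, over the hook seat. The bar is 64 mm wide (y = -32 to 32 mm of the rack), 24 mm thick, from x = -135 to 135 mm. It bars the way straight down to the roll: come in from the rack's +y or -y side, the tool tilted some 40 degrees in the plane across the hook.
- dispenser: The EMPTY black dispenser, fixed. Origin on the table under the middle of its roll well; z up, x along its length (end walls 116 mm high at x = -88 and 88 mm; a low nose with the blade, 89 mm high, reaches x = -162), y across (80 mm). The well is open above, between cheeks 56 mm apart (y) and 90 mm high. The roll stands in it, bore along y.
- jaws (a point): Middle between two level sprung jaw rollers in the empty dispenser, 102 mm high. Each is 16 mm thick, lies along y at x = -62 and 62 mm, and they turn freely and spring outward together. The roll put in from above stops on them, its centre about 130 mm high; its weight is not enough to pass. Press it straight down, with 5 to 12 N; half-way it snaps over and drops home, 40 mm lower.
- cradle (a point): Fixed point 90 mm above the empty dispenser's origin: the roll's centre when it is fully home, stopped on two rigid bottom rollers.
- loaded_dispenser: A second black dispenser of the same shape, fixed, already holding a part-used roll (its top 135 mm high): not to be used. Origin and axes as for the empty one.
- gift_box: Bystander: closed red and green cardboard gift box, 96 x 206 x 100 mm high. Origin under its centre.
- wooden_figure: Bystander: turned wooden toy figure, 48 mm wide, 105 mm high, light. Origin under its centre.
- narrow_roll: Bystander: narrow white paper tape roll lying flat, 100 mm diameter, 24 mm high. Origin under its centre.
- mug: Bystander: white mug, 80 mm diameter, 90 mm high. Origin under its centre.
- toy_car: Bystander: wooden toy car 110 mm long, 57 mm high. Origin under its centre.
- spray_bottle: Bystander: white bottle, 64 mm diameter, 170 mm high. Origin under its centre.
- pencil_case: Bystander: yellow case 190 x 75 x 50 mm high. Origin under its centre.

How it is judged:
By the outcome, as a careful person would: the job done as asked, in the order asked, and still so for the second after the job is handed in, with the robot touching nothing.
It also fails if it takes over 53 s, if anything falls off the work surface, if the arm or the gripper's body presses on something with over 40 N, if the wrist force passes 120 N, or if a joint passes its speed limit or range.

### The arm

A 6-joint arm with a two-finger parallel gripper is mounted at the origin on the work surface. World frame = base frame: x ahead of the robot, y to its left, z up, the work surface at z = 0. Lengths are in mm, angles in rad, forces in N, time in s.
With the tool pointing down it reaches from about 350 to 775 mm from the base axis. Payload 7.3 kg.
Tool frame: the origin (TCP) lies on the centre line of the jaws, within the pads' length; the fingertips stand 17 mm ahead of it and the grasp point (between the pads) lies 2 mm behind it; z points along the fingers, y is the line along which they close (so a half turn about z gives the same grasp; the last joint's range is limited). The gripper opens to 92 mm and grips with 3 to 60 N. Pads are 19 mm wide; open, the fingers measure 130 mm over their backs; the gripper's body (75 mm by 190 mm) begins 47 mm behind the grasp point.
Start: joints at [-1.366, 0.342, 1.524, -0, 1.275, -0.146], TCP at [180.438, -493.037, 243.741] pointing down, gripper open.
Joint ranges: [-2.53, 2.53], [-0.77, 2.02], [0.04, 2.7], [-1, 4.14], [0.28, 2.66], [-3.11, 3.11]. Speed limits (rad/s): [2.57, 2.57, 3.14, 3.14, 3.14, 3.14].

### API

Orientations are given as [roll, pitch, yaw] about the fixed x, y, z axes, in that order (R = Rz(yaw) Ry(pitch) Rx(roll)).
In Python, from plant import bot gives the robot as it stands. The module is installed in compiled form; this text tells all that it offers.
- The arm moves only by the shell command python3 -m pendant 'ROWS'. ROWS is JSON, a list of rows, each a list of 3 entries, a list of its own where there are three numbers: the shift along the world's x, y, z as a fraction of full scale, then the turn, a rotation vector about the world's x, y, z as a fraction of full scale, then the opening, from -1 (shut) to 1 (fully open), so that 0 is half open. In form: [[[tx, ty, tz], [rx, ry, rz], claw], ...]. A call has exactly 10 rows; each row shifts and turns the commanded pose from where the row before left it; what a row does not reach is not made up. Full scale, the value 1, is 30 mm for a shift and 0.12 rad for a turn. A row lasts 1/12 s, in which the tool goes at most 41.7 mm and 7.16 degrees, less where a joint would pass 70% of its speed; a pose out of reach is approached as far as the arm can. A call with a number of a shift or a turn outside -1 to 1 is refused whole. A call with a gripper value outside its range is refused whole. The fingers move at their own pace and stop on an object; the grip force is fixed at half the most. Time passes only in rows, so rows that do not move let the fingers close, or fill a call up. It gives the time, the measured TCP pose, the force, the opening and the grip force at its end, in the units of the state.
- bot.get_obs(): the state, without advancing time (a new reading comes with each control period).
- bot.capture(name): name is "scene" or "side" or "wrist"; returns the picture (384x512x3 uint8, blue, green, red); there is no depth.
- bot.camera_params(name): a dict with "fovy" (degrees; the focal length in pixels is half the picture's height over the tangent of half this angle, whatever the lens; pixels are square), "cx", "cy" (the principal point, pixels), "camera_from_world" (4x4, takes a point from world to camera coordinates). Camera axes: x right, y down, z forward; pixel columns grow to the right and rows downward; lengths in mm; the calibration is good to about 2 mm. A picture is of the moment at which its call begins: read the wrist's pose just before it. camera_params takes no time and is no camera call; for the wrist camera it gives the pose at the moment of the call.
- bot.close_job(): hands the job in; it is judged then, once.
The state is a dict: "time": time; "joint_positions": joint angles; "dq": joint speeds; "tau": joint torques, N m; "tool_pos": TCP position; "tcp_rot": TCP orientation; "contact_force": force on the tool from outside, world axes, zero at the start; "moment": the same for the moment, N m; "grip_width": finger opening in mm; "finger_force": force on a finger pad.
Only numpy, scipy, OpenCV 4.12 (cv2) and the standard library are available. Lean on these libraries where they do the work, as an engineer would, in place of code of your own. Each camera call takes 0.05 s, during which the arm holds its last target. There are 200 camera calls.

## Working session

There is one attempt and no reset: what is moved stays moved. The work goes in short steps, Python scripts to look and compute and a shell command to move; the robot and the scene stay as the last step left them, time stands still between calls to the robot, and variables do not carry over. Pictures are saved under pics/ and viewed, at most 10 in all, crops included, and the job is handed in when it is done.

```bash
mkdir -p pics
python3 - <<'E'
from plant import bot
import cv2
o=bot.get_obs();print({k:o[k] for k in('time','tool_pos','tcp_rot','grip_width','contact_force')})
for n in('scene','side'):
    cv2.imwrite(f'pics/{n}0.png',bot.capture(n))
    p=bot.camera_params(n);print(n,p)
E
```

```text
{'time': 0.0, 'tool_pos': array([ 180.36010969, -492.63895288,  243.03573126]), 'tcp_rot': array([-3.14005070e+00, -2.17004776e-04,  3.50808137e-01]), 'grip_width': 91.89080692759926, 'contact_force': array([-1.01877328, -0.11023158,  0.22952258])}
scene {'fovy': 50.73952199038625, 'cx': 250.62731120374767, 'cy': 195.18743593765436, 'camera_from_world': array([[ 1.57976883e-01,  9.87439624e-01, -2.50851619e-03,
        -1.06192831e+02],
       [ 8.57024482e-01, -1.38373173e-01, -4.96348570e-01,
        -4.28645271e+02],
       [-4.90461357e-01,  7.62617399e-02, -8.68119695e-01,
         1.88358286e+03],
       [ 0.00000000e+00,  0.00000000e+00,  0.00000000e+00,
         1.00000000e+00]])}
side {'fovy': 52.845961631527516, 'cx': 261.1639615556636, 'cy': 195.99874683953323, 'camera_from_world': array([[-9.99755223e-01, -2.21229365e-02,  2.63115026e-04,
         5.77518734e+02],
       [-1.14569822e-02,  5.07504281e-01, -8.61573063e-01,
         1.81938778e+02],
       [ 1.89269942e-02, -8.61365184e-01, -5.07633518e-01,
         1.22684983e+03],
       [ 0.00000000e+00,  0.00000000e+00,  0.00000000e+00,
         1.00000000e+00]])}
```

View pics/scene0.png

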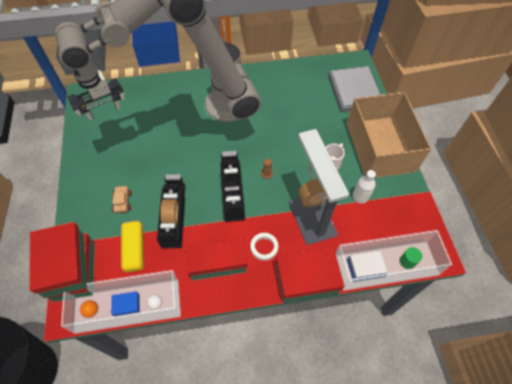

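View pics/side0.png

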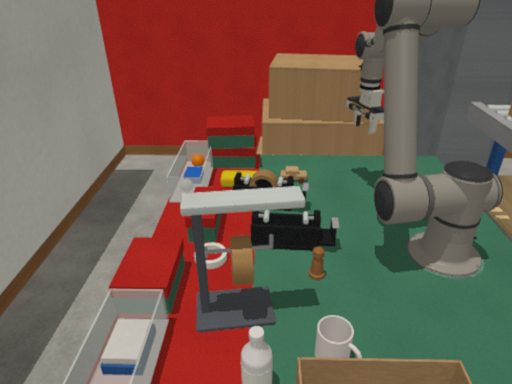

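The scene view shows the rack's light bar from (308,133) to (338,195), with the roll under it at (312,192). The empty dispenser is at about (232,187), nose towards the robot, and the loaded one is at (171,212). The figure is at (267,168), the mug at (336,153) and the bottle at (365,185). Next I'll enlarge for corners.

```bash
cat > h.py <<'E'
import numpy as np,cv2
from plant import bot
def cam(n):
    p=bot.camera_params(n);f=192/np.tan(np.radians(p['fovy']/2));return f,p['cx'],p['cy'],np.array(p['camera_from_world'])
def ray(c,u,v):
    f,cx,cy,T=c;R=T[:3,:3];return -R.T@T[:3,3],R.T@np.array([(u-cx)/f,(v-cy)/f,1])
def onz(c,u,v,z):
    o,d=ray(c,u,v);return o+d*(z-o[2])/d[2]
def proj(c,P):
    f,cx,cy,T=c;q=T[:3,:3]@np.array(P)+T[:3,3];return f*q[0]/q[2]+cx,f*q[1]/q[2]+cy
E
python3 - <<'E'
from h import *
a=cv2.imread('pics/scene0.png');b=cv2.imread('pics/side0.png')
s=cv2.resize(a[120:245,215:385],None,fx=4.6,fy=4.6,interpolation=3)[:570];cv2.imwrite('pics/c1.png',s)
s=cv2.resize(b[175:335,165:365],None,fx=3.7,fy=3.7,interpolation=3);cv2.imwrite('pics/c2.png',s)
h=cv2.cvtColor(a,cv2.COLOR_BGR2HSV)
m=((h[...,2]>150)&(h[...,1]<60)).astype(np.uint8)
m[:,:295]=0;m[:125]=0;m[202:]=0;m[:,352:]=0
cs,_=cv2.findContours(m,0,2);k=max(cs,key=cv2.contourArea)
c=cam('scene');r=cv2.minAreaRect(k);bx=cv2.boxPoints(r);print(r)
for u,v in bx:print(u,v,onz(c,u,v,347).round())
E
```

```text
((330.505859375, 160.63720703125), (78.03583526611328, 35.988800048828125), 64.35899353027344)
297.39923 133.2484 [489. 189. 347.]
329.84393 117.67491 [441. 313. 347.]
363.6125 188.02602 [731. 345. 347.]
331.1678 203.5995 [768. 232. 347.]
```

View pics/c1.png

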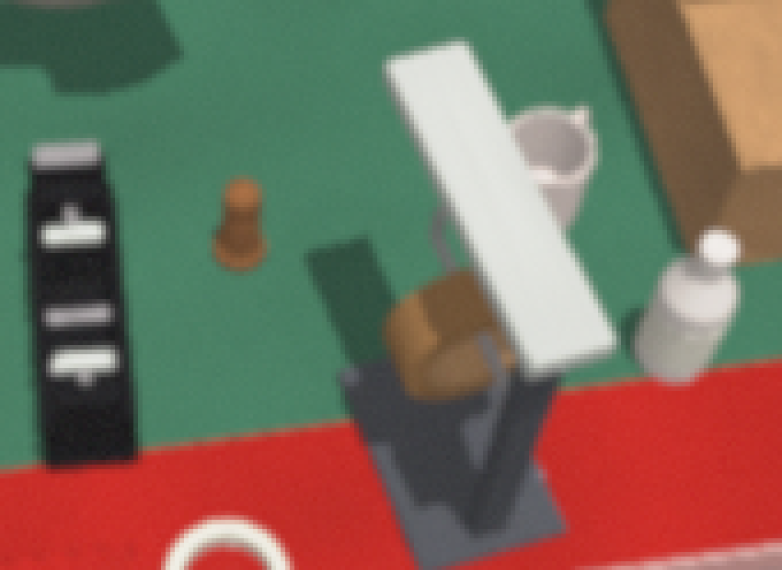

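View pics/c2.png

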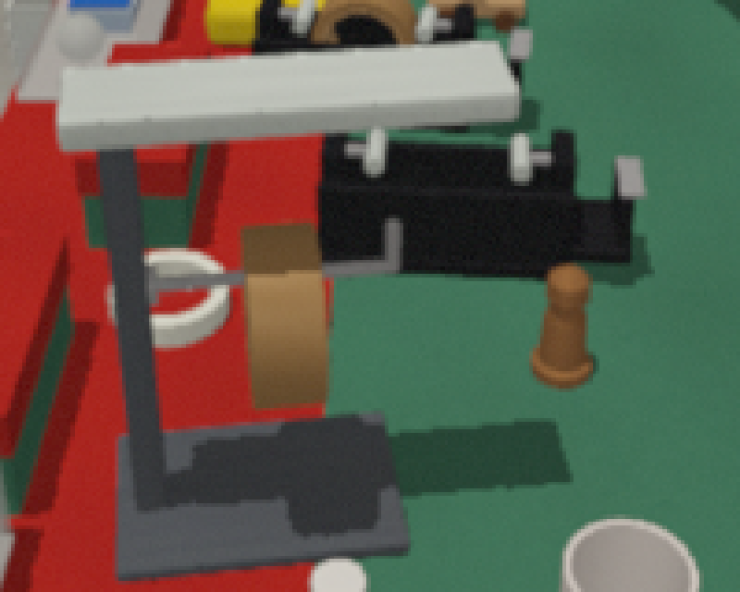

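The scene crop shows the light bar's top corners at c1 (386,64), (465,43), (614,338) and (530,362), and the jaw rollers at (73,232) and (83,360). In the side crop the rollers are at (375,152) and (520,160), the hook tip at (393,220), and the roll is centred at about (287,318).

```bash
cat >> h.py <<'E'
def tri(pts):
    A=np.zeros((3,3));b=np.zeros(3)
    for c,u,v in pts:
        o,d=ray(c,u,v);d=d/np.linalg.norm(d);M=np.eye(3)-np.outer(d,d);A+=M;b+=M@o
    return np.linalg.solve(A,b)
E
python3 - <<'E'
from h import *
c=cam('scene');s=cam('side')
f1=lambda x,y:(c,x/4.6+215-.4,y/4.6+120-.4)
f2=lambda x,y:(s,x/3.7+165-.4,y/3.7+175-.4)
print('bar scene');
for p in[(386,64),(465,43),(614,338),(530,362)]:print(onz(*f1(*p),347).round())
print('bar side')
for p in[(65,68),(498,43),(517,92),(60,125)]:print(onz(*f2(*p),347).round())
print('base side z12',[onz(*f2(*p),12).round() for p in[(385,413),(408,545),(118,568),(118,435)]])
print('base scene z12',[onz(*f1(*p),12).round() for p in[(342,378),(425,565),(566,530)]])
print('tip',onz(*f2(393,220),237).round(), 'tip tri?')
print('jaw far',onz(*f1(83,360),108).round(),onz(*f2(375,152),102).round())
print('jaw near',onz(*f1(73,232),108).round(),onz(*f2(520,160),102).round())
print('tri',tri([f1(83,360),f2(375,152)]).round(),tri([f1(73,232),f2(520,160)]).round())
print('end far z0',[onz(*f1(*p),0).round() for p in[(45,466),(137,460)]])
print('nose z89',[onz(*f1(*p),89).round() for p in[(35,147),(101,142)]], onz(*f2(630,160),89).round())
print('roll tri',tri([f1(450,325),f2(287,318)]).round(),[onz(*f2(*p),z).round() for p,z in[((247,228),227),((320,226),227),((287,404),107)]])
for p in [(241,250)]:print('fig',onz(*f1(*p),10).round(),onz(*f2(562,365),10).round())
print('mug',onz(*f2(630,560),90).round(),'bottle',onz(*f1(675,365),15).round())
E
```

```text
bar scene
[491. 192. 347.]
[481. 254. 347.]
[741. 292. 347.]
[750. 233. 347.]
bar side
[749. 234. 347.]
[486. 197. 347.]
[478. 256. 347.]
[739. 298. 347.]
base side z12 [array([553., 172.,  12.]), array([537., 299.,  12.]), array([731., 323.,  12.]), array([751., 200.,  12.])]
base scene z12 [array([565., 171.,  12.]), array([747., 203.,  12.]), array([735., 325.,  12.])]
tip [550. 234. 237.] tip tri?
jaw far [566. -51. 108.] [564. -49. 102.]
jaw near [442. -42. 108.] [440. -40. 102.]
tri [563. -50. 102.] [439. -42. 101.]
end far z0 [array([602., -93.,   0.]), array([609., -15.,   0.])]
nose z89 [array([336., -62.,  89.]), array([340.,  -4.,  89.])] [342. -61.  89.]
roll tri [615. 238. 161.] [array([644., 231., 227.]), array([597., 228., 227.]), array([619., 265., 107.])]
fig [421. 109.  10.] [413. 114.  10.]
mug [404. 376.  90.] bottle [600. 458.  15.]
```

```bash
python3 -m pendant '[[[0.7,0.97,0.1],[0,0,0.57],1],[[0.7,0.97,0.1],[0,0,0.57],1],[[0.7,0.97,0.1],[0,0,0.57],1],[[0.7,0.97,0.1],[0,0,0.57],1],[[0.7,0.97,0.1],[0,0,0.57],1],[[0.7,0.97,0.1],[0,0,0.57],1],[[0.7,0.97,0.1],[0,0,0.57],1],[[0.7,0.97,0.1],[0,0,0.57],1],[[0.7,0.97,0.1],[0,0,0.57],1],[[0.7,0.97,0.1],[0,0,0.57],1]]'; python3 -m pendant '[[[0.7,0.95,0.1],[0,0,0.57],1],[[0.7,0.95,0.1],[0,0,0.57],1],[[0.7,0.95,0.1],[0,0,0.57],1],[[0.7,0.95,0.1],[0,0,0.57],1],[[0.7,0.95,0.1],[0,0,0.57],1],[[0.7,0.95,0.1],[0,0,0.57],1],[[0.7,0.95,0.1],[0,0,0.57],1],[[0.7,0.95,0.1],[0,0,0.57],1],[[0.7,0.9,0],[0,0,0.57],1],[[0.7,0.9,0],[0,0,0.57],1]]'; python3 -c "
from plant import bot;print(bot.get_obs())"
```

```text
time: 0.93
tool_pos: [391.0, -200.3, 273.7]
tcp_rot: [-3.141, -0.0, 1.038]
contact_force: [0.3, 0.5, -0.4]
grip_width: 92.0
finger_force: 0.0
time: 1.77
tool_pos: [601.1, 81.7, 297.5]
tcp_rot: [-3.141, 0.0, 1.723]
contact_force: [0.4, -0.6, 0.1]
grip_width: 91.7
finger_force: 0.0
{'time': 1.7667, 'joint_positions': array([ 8.83796775e-03,  4.65506626e-01,  1.18520652e+00, -7.43464627e-05,
        1.49122988e+00, -1.42917158e-01]), 'dq': array([ 0.54538181,  0.58179639, -0.91233359, -0.00538818,  0.33357321,
       -0.26841664]), 'tau': array([ -0.72524507, -54.75729704, -23.08221817,   0.25091627,
        -0.25288931,   0.41095066]), 'tool_pos': array([601.09308183,  81.69324912, 297.50070607]), 'tcp_rot': array([-3.14123530e+00,  2.34500371e-05,  1.72255738e+00]), 'contact_force': array([ 0.38696291, -0.6076353 ,  0.10450813]), 'moment': array([-0.00860535, -0.12342987, -0.00493042]), 'finger_force': 0.0, 'grip_width': 91.68596843468887}
```

```bash
python3 -m pendant '[[[0.1,0.15,-0.05],[0.81,0.12,0],1],[[0.1,0.15,-0.05],[0.81,0.12,0],1],[[0.1,0.15,-0.05],[0.81,0.12,0],1],[[0.1,0.15,-0.05],[0.81,0.12,0],1],[[0.1,0.15,-0.05],[0.81,0.12,0],1],[[0.1,0.15,-0.05],[0.81,0.12,0],1],[[0.1,0.15,-0.05],[0.81,0.12,0],1],[[0.1,0.15,-0.05],[0.81,0.12,0],1],[[0,0,0],[0,0,0],1],[[0,0,0],[0,0,0],1]]'
python3 - <<'E'
from h import *
o=bot.get_obs();print(o['joint_positions'].round(2),o['tool_pos'],o['tcp_rot'])
from scipy.spatial.transform import Rotation as R
M=R.from_euler('xyz',o['tcp_rot']).as_matrix();print(M.round(3))
c=cam('wrist');im=bot.capture('wrist');cv2.imwrite('pics/w1.png',im)
print(c[3].round(3).tolist(),c[:3])
for P in[(619,245,227),(619,245,167)]:print(proj(c,P))
E
```

```text
time: 2.6
tool_pos: [624.4, 115.0, 284.0]
tcp_rot: [-3.138, -0.785, 1.715]
contact_force: [-0.8, 0.3, 0.4]
grip_width: 91.9
finger_force: 0.0
[-0.26  0.63  1.17  0.71  1.68 -0.45] [624.35785429 115.02761118 284.00960755] [-3.13782416 -0.78469411  1.71451805]
[[-0.101  0.989 -0.105]
 [ 0.7    0.146  0.699]
 [ 0.707 -0.003 -0.708]]
[[0.989, 0.145, -0.003, -632.446], [0.128, -0.88, -0.457, 185.527], [-0.069, 0.451, -0.89, 403.371], [0.0, 0.0, 0.0, 1.0]] (np.float64(273.2063145484082), 256.0522364092494, 188.94298776485292)
(np.float64(271.1597304147242), np.float64(133.47523910772583))
(np.float64(268.8132933170365), np.float64(165.84729498365232))
```

View pics/w1.png

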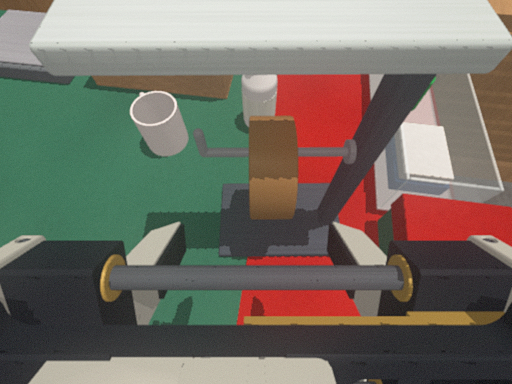

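The wrist view shows the roll face-on, spanning columns 248–297 with its centre near (272,167). The projection predicted about 270, so the estimate holds (x about 621). Going in along the tool axis.

```bash
python3 -m pendant '[[[0.22,0.2,0],[0,0,0],1],[[0.22,0.22,0],[0,0,0],1],[[-0.05,0.34,-0.345],[0,0,0],1],[[-0.05,0.34,-0.345],[0,0,0],1],[[-0.05,0.34,-0.345],[0,0,0],1],[[-0.05,0.34,-0.345],[0,0,0],1],[[-0.05,0.34,-0.345],[0,0,0],1],[[-0.05,0.34,-0.345],[0,0,0],1],[[-0.05,0.34,-0.345],[0,0,0],1],[[-0.05,0.34,-0.345],[0,0,0],1]]'
python3 - <<'E'
from h import *
o=bot.get_obs();print(o['joint_positions'].round(2))
im=bot.capture('wrist');im2=bot.capture('side')
cv2.imwrite('pics/w2.png',np.hstack([cv2.resize(im[80:],(400,240)),cv2.resize(im2[170:320,165:365],(400,300))[:240]]))
E
```

```text
time: 3.48
tool_pos: [625.9, 212.2, 203.5]
tcp_rot: [3.137, -0.785, 1.723]
contact_force: [0.5, -0.2, 0.7]
grip_width: 91.9
finger_force: 0.0
[-0.11  0.69  1.29  0.76  1.45 -0.48]
```

View pics/w2.png

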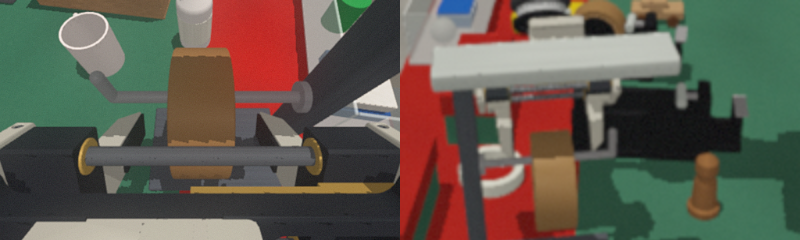

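Both halves show the roll centred between the fingers: columns 168–236 in the left image, with the fingers at about 127 and 275. Closing.

```bash
python3 -m pendant '[[[0,0,0],[0,0,0],-1],[[0,0,0],[0,0,0],-1],[[0,0,0],[0,0,0],-1],[[0,0,0],[0,0,0],-1],[[0,0,0],[0,0,0],-1],[[0,0,0],[0,0,0],-1],[[0,0,0],[0,0,0],-1],[[0,0,0],[0,0,0],-1],[[0,0,0],[0,0,0],-1],[[0,0,0],[0,0,0],-1]]'
```

```text
time: 4.42
tool_pos: [625.8, 209.9, 203.0]
tcp_rot: [3.14, -0.786, 1.719]
contact_force: [1.2, -1.1, 1.0]
grip_width: 47.5
finger_force: 29.9
```

```bash
python3 -m pendant '[[[0,0,0.16],[0,0,0],-1],[[0,0,0.16],[0,0,0],-1],[[0,0,0.16],[0,0,0],-1],[[0,0,0.16],[0,0,0],-1],[[0,0,0.16],[0,0,0],-1],[[0,0,0.16],[0,0,0],-1],[[0,0,0.16],[0,0,0],-1],[[0,0,0.16],[0,0,0],-1],[[0,0,0.16],[0,0,0],-1],[[0,0,0.16],[0,0,0],-1]]'
python3 - <<'E'
from h import *
im=bot.capture('wrist');im2=bot.capture('side')
cv2.imwrite('pics/w3.png',np.hstack([cv2.resize(im,(400,300)),cv2.resize(im2[170:320,165:365],(400,300))]))
E
```

```text
time: 5.25
tool_pos: [625.6, 210.2, 251.4]
tcp_rot: [3.141, -0.786, 1.719]
contact_force: [-0.2, -0.2, -4.2]
grip_width: 47.5
finger_force: 29.9
```

View pics/w3.png

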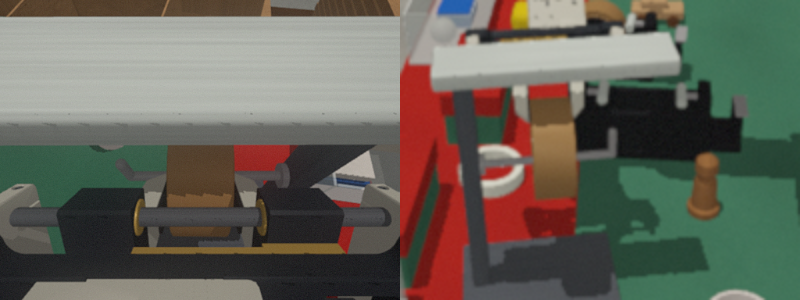

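Run:
```python
from h import *
s=cam('side');o=bot.get_obs();print(o['moment'],o['contact_force'],o['joint_positions'].round(2))
for z in(107,140,145,155):print(z,proj(s,(621,245,z)))
b=cv2.imread('pics/w3.png')[:,400:];h=cv2.cvtColor(b,cv2.COLOR_BGR2HSV)
m=((h[...,0]>8)&(h[...,0]<22)&(h[...,1]>80)&(h[...,2]>60)).astype(np.uint8)
m[:,:120]=0;m[:,185:]=0;m[:85]=0
ys,xs=np.nonzero(m);print(ys.min()/2+170,ys.max()/2+170,xs.min()/2+165,xs.max()/2+165)
```

```text
[-1.06269309 -0.28377351 -0.00679536] [ 0.0615689  -0.01371718 -3.68654834] [-0.12  0.65  1.24  0.75  1.53 -0.41]
107 (np.float64(241.821076931983), np.float64(278.169883231857))
140 (np.float64(241.48581806004415), np.float64(268.12352203965355))
145 (np.float64(241.43399409894158), np.float64(266.57056617412627))
155 (np.float64(241.32951443558431), np.float64(263.43973050300383))
218.0 286.5 229.5 254.5
```

The roll's bottom in the side view rose about 15 px (47 mm). There is no droop, and the roll is clear of the bar. Drawing it out along the rack's -x.

```bash
python3 -m pendant '[[[-0.4,-0.058,0],[0,0,0],-1],[[-0.4,-0.058,0],[0,0,0],-1],[[-0.4,-0.058,0],[0,0,0],-1],[[-0.4,-0.058,0],[0,0,0],-1],[[-0.4,-0.058,0],[0,0,0],-1],[[-0.4,-0.058,0],[0,0,0],-1],[[-0.4,-0.058,0],[0,0,0],-1],[[-0.4,-0.058,0],[0,0,0],-1],[[-0.4,-0.058,0],[0,0,0],-1],[[-0.4,-0.058,0],[0,0,0],-1]]'; python3 -c "
from plant import bot;print(bot.get_obs()['joint_positions'].round(2))"
```

```text
time: 6.18
tool_pos: [505.1, 192.7, 250.9]
tcp_rot: [3.14, -0.786, 1.719]
contact_force: [0.4, -0.4, -3.9]
grip_width: 47.7
finger_force: 29.9
[-0.18  0.44  1.61  0.74  1.44 -0.56]
```

```bash
python3 -m pendant '[[[0,-0.4,0.05],[-0.647,-0.096,0],-1],[[0,-0.4,0.05],[-0.647,-0.096,0],-1],[[0,-0.4,0.05],[-0.647,-0.096,0],-1],[[0,-0.4,0.05],[-0.647,-0.096,0],-1],[[0,-0.4,0.05],[-0.647,-0.096,0],-1],[[0,-0.4,0.05],[-0.647,-0.096,0],-1],[[0,-0.4,0.05],[-0.647,-0.096,0],-1],[[0,-0.4,0.05],[-0.647,-0.096,0],-1],[[0,-0.4,0.05],[-0.647,-0.096,0],-1],[[0,-0.4,0.05],[-0.647,-0.096,0],-1]]';python3 -m pendant '[[[0,-0.4,0],[0,0,0.9],-1],[[0,-0.4,0],[0,0,0.9],-1],[[0,-0.4,0],[0,0,0.9],-1],[[0,-0.4,0],[0,0,0.9],-1],[[0,-0.4,0],[0,0,0.9],-1],[[0,-0.4,0],[0,0,0.9],-1],[[0,-0.4,0],[0,0,0.9],-1],[[0,-0.4,0],[0,0,0.9],-1],[[0,-0.4,0],[0,0,0.9],-1],[[0,-0.4,0],[0,0,0.9],-1]]'
```

```text
time: 7.02
tool_pos: [505.4, 72.6, 266.4]
tcp_rot: [3.141, 0.001, 1.718]
contact_force: [0.0, -0.2, -4.9]
grip_width: 47.7
finger_force: 30.0
time: 7.85
tool_pos: [505.2, -47.3, 265.8]
tcp_rot: [3.14, -0.003, 2.804]
contact_force: [0.8, 0.4, -3.8]
grip_width: 47.4
finger_force: 30.0
```

```bash
python3 -m pendant '[[[-0.05,0.02,0],[0,0,0.56],-1],[[-0.05,0.02,0],[0,0,0.56],-1],[[-0.04,0,0],[0,0,0.56],-1],[[0,0,0],[0,0,0.56],-1],[[0,0,0],[0,0,0],-1],[[0,0,0],[0,0,0],-1],[[0,0,0],[0,0,0],-1],[[0,0,0],[0,0,0],-1],[[0,0,0],[0,0,0],-1],[[0,0,0],[0,0,0],-1]]'
python3 - <<'E'
from h import *
o=bot.get_obs();print(o['joint_positions'].round(2))
c=cam('wrist');im=bot.capture('wrist');s=bot.capture('side');q=bot.capture('scene')
for n,i in zip('wsq',(im,s,q)):cv2.imwrite(f'pics/p_{n}.png',i)
print(c[3].round(2).tolist())
a=cv2.resize(s[130:260,220:353],(400,391));b=cv2.resize(q[130:230,190:293],(400,388))
cv2.imwrite('pics/p1.png',np.hstack([a[:388],b]))
cs=cam('side');
for P in[(501,-46,266),(501,-46,216),(501,-46,156)]:print(proj(cs,P),proj(cam('scene'),P))
E
```

```text
time: 8.68
tool_pos: [501.4, -46.0, 265.9]
tcp_rot: [3.141, -0.001, 3.067]
contact_force: [-0.9, 1.2, -3.5]
grip_width: 47.9
finger_force: 30.0
[-0.24  0.29  1.54  0.    1.31 -1.74]
[[0.07, 1.0, 0.0, 9.67], [0.95, -0.07, 0.3, -523.22], [0.3, -0.02, -0.95, 258.75], [0.0, 0.0, 0.0, 1.0]]
(np.float64(287.48812993040707), np.float64(170.15013622265485)) (np.float64(229.52699033038107), np.float64(159.1413252953604))
(np.float64(286.91089319434445), np.float64(184.98443951753026)) (np.float64(230.19511226203156), np.float64(167.16795955655175))
(np.float64(286.25052897964247), np.float64(201.95502096872238)) (np.float64(230.9457811799596), np.float64(176.18629074733911))
```

View pics/p1.png

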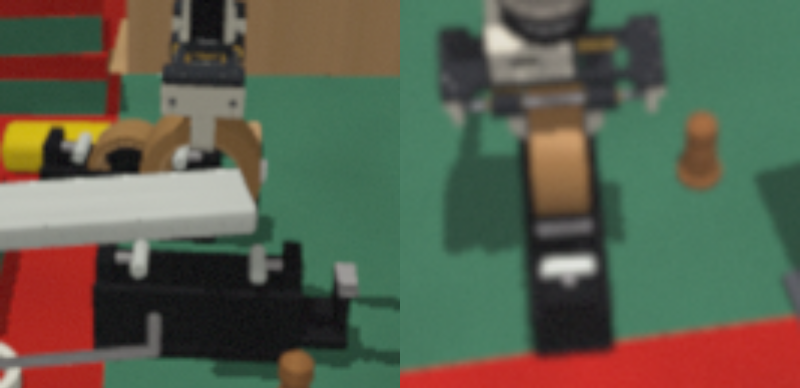

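View pics/p_w.png

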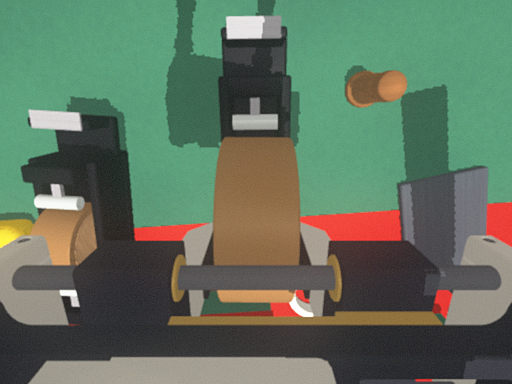

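The side crop has the roll's outline centred at about column 287, as predicted over the well. The wrist view has the near jaw roller at (255,122), the nose at (254,27) and the roll's centre at column 256. Checking the lateral fit from these.

Run:
```python
from h import *
c=cam('wrist')
for n,p,z in[('nose',(254,20),89),('noseL',(227,27),89),('noseR',(281,27),89),('jaw',(255,122),106),('jL',(232,122),106),('jR',(279,122),106),('wallL',(220,85),116),('wallR',(291,85),116)]:print(n,onz(c,*p,z).round(1))
a=-.068
for x in(-62,-88,-162):print(x,501+x*np.cos(a),-46+x*np.sin(a))
for z,p in((276,(214,140)),(276,(299,140)),):print(onz(c,*p,z-60).round(1))
```

```text
nose [338.7 -37.5  89. ]
noseL [342.9 -65.5  89. ]
noseR [347.  -10.4  89. ]
jaw [438.3 -44.  106. ]
jL [436.4 -68.5 106. ]
jR [440.2 -18.4 106. ]
wallL [399.3 -75.9 116. ]
wallR [404.6  -5.6 116. ]
-62 439.14328877329154 -41.787248379550356
-88 413.2033776137041 -40.02061060323276
-162 339.37439969795537 -34.992487701405764
[440.6 -72.3 216. ]
[445.  -13.8 216. ]
```

```bash
python3 -m pendant '[[[0,-0.03,-0.26],[0,0,0],-1],[[0,0,-0.26],[0,0,0],-1],[[0,0,-0.26],[0,0,0],-1],[[0,0,-0.26],[0,0,0],-1],[[0,0,-0.26],[0,0,0],-1],[[0,0,-0.26],[0,0,0],-1],[[0,0,-0.26],[0,0,0],-1],[[0,0,-0.26],[0,0,0],-1],[[0,0,-0.26],[0,0,0],-1],[[0,0,-0.26],[0,0,0],-1]]'; python3 -m pendant '[[[0,0,-0.06],[0,0,0],-1],[[0,0,-0.06],[0,0,0],-1],[[0,0,-0.06],[0,0,0],-1],[[0,0,-0.06],[0,0,0],-1],[[0,0,-0.04],[0,0,0],-1],[[0,0,-0.04],[0,0,0],-1],[[0,0,-0.04],[0,0,0],-1],[[0,0,0],[0,0,0],-1],[[0,0,0],[0,0,0],-1],[[0,0,0],[0,0,0],-1]]'
```

```text
time: 9.67
tool_pos: [501.5, -46.9, 187.1]
tcp_rot: [3.141, -0.001, 3.068]
contact_force: [-0.5, 0.6, -3.9]
grip_width: 47.7
finger_force: 30.0
time: 10.5
tool_pos: [501.7, -46.9, 179.1]
tcp_rot: [3.142, 0.001, 3.068]
contact_force: [-4.9, 1.0, 9.8]
grip_width: 47.9
finger_force: 30.0
```

```bash
python3 -m pendant '[[[-0.05,0,0],[0,0,0],-1],[[0,0,0],[0,0,0],-1],[[0,0,0],[0,0,0],-1],[[0,0,-0.03],[0,0,0],-1],[[0,0,-0.03],[0,0,0],-1],[[0,0,-0.03],[0,0,0],-1],[[0,0,-0.03],[0,0,0],-1],[[0,0,-0.03],[0,0,0],-1],[[0,0,0],[0,0,0],-1],[[0,0,0],[0,0,0],-1]]'
```

```text
time: 11.33
tool_pos: [501.4, -46.9, 174.5]
tcp_rot: [3.141, 0.004, 3.068]
contact_force: [-1.3, 0.7, 6.6]
grip_width: 47.9
finger_force: 30.0
```

```bash
python3 -m pendant '[[[-0.02,0,-0.03],[0,0,0],-1],[[0,0,-0.03],[0,0,0],-1],[[0,0,-0.03],[0,0,0],-1],[[0,0,-0.03],[0,0,0],-1],[[0,0,-0.03],[0,0,0],-1],[[0,0,-0.03],[0,0,0],-1],[[0,0,-0.03],[0,0,0],-1],[[0,0,-0.03],[0,0,0],-1],[[0,0,0],[0,0,0],-1],[[0,0,0],[0,0,0],-1]]'
```

```text
time: 12.17
tool_pos: [501.2, -46.9, 167.5]
tcp_rot: [3.141, 0.005, 3.067]
contact_force: [-0.1, 0.8, 5.7]
grip_width: 47.8
finger_force: 30.0
```

```bash
python3 -m pendant '[[[0,0,-0.03],[0,0,0],-1],[[0,0,-0.03],[0,0,0],-1],[[0,0,-0.03],[0,0,0],-1],[[0,0,-0.03],[0,0,0],-1],[[0,0,-0.03],[0,0,0],-1],[[0,0,-0.03],[0,0,0],-1],[[0,0,-0.03],[0,0,0],-1],[[0,0,-0.03],[0,0,0],-1],[[0,0,0],[0,0,0],-1],[[0,0,0],[0,0,0],-1]]'
```

```text
time: 13.0
tool_pos: [501.0, -46.9, 158.9]
tcp_rot: [3.141, 0.003, 3.067]
contact_force: [5.5, 1.6, -1.6]
grip_width: 48.3
finger_force: 30.0
```

```bash
python3 -m pendant '[[[0,0,-0.04],[0,0,0],-1],[[0,0,-0.04],[0,0,0],-1],[[0,0,-0.04],[0,0,0],-1],[[0,0,-0.04],[0,0,0],-1],[[0,0,-0.04],[0,0,0],-1],[[0,0,-0.04],[0,0,0],-1],[[0,0,-0.04],[0,0,0],-1],[[0,0,-0.04],[0,0,0],-1],[[0,0,0],[0,0,0],-1],[[0,0,0],[0,0,0],-1]]'
```

```text
time: 13.83
tool_pos: [500.9, -46.9, 148.8]
tcp_rot: [3.141, 0.002, 3.067]
contact_force: [4.9, 2.2, -3.8]
grip_width: 47.9
finger_force: 30.0
```

```bash
python3 -m pendant '[[[0.03,0,-0.04],[0,0,0],-1],[[0,0,-0.04],[0,0,0],-1],[[0,0,-0.04],[0,0,0],-1],[[0,0,-0.04],[0,0,0],-1],[[0,0,-0.03],[0,0,0],-1],[[0,0,-0.03],[0,0,0],-1],[[0,0,-0.03],[0,0,0],-1],[[0,0,0],[0,0,0],-1],[[0,0,0],[0,0,0],-1],[[0,0,0],[0,0,0],-1]]'
```

```text
time: 14.67
tool_pos: [501.0, -46.9, 140.9]
tcp_rot: [3.141, 0.001, 3.067]
contact_force: [5.5, 2.0, -4.0]
grip_width: 47.6
finger_force: 30.0
```

```bash
python3 -m pendant '[[[0.03,0,-0.02],[0,0,0],-1],[[0,0,-0.02],[0,0,0],-1],[[0,0,-0.02],[0,0,0],-1],[[0,0,-0.02],[0,0,0],-1],[[0,0,-0.02],[0,0,0],-1],[[0,0,0],[0,0,0],-1],[[0,0,0],[0,0,0],-1],[[0,0,0],[0,0,0],-1],[[0,0,0],[0,0,0],-1],[[0,0,0],[0,0,0],-1]]'
```

```text
time: 15.5
tool_pos: [501.3, -46.9, 140.7]
tcp_rot: [-3.142, 0.001, 3.068]
contact_force: [-5.3, 3.4, 21.2]
grip_width: 47.8
finger_force: 30.0
```

The roll is down on the bottom rollers. Relieving the load, then letting go.

```bash
python3 -m pendant '[[[-0.02,0,0.04],[0,0,0],-1],[[0,0,0.03],[0,0,0],-1],[[0,0,0],[0,0,0],-1],[[0,0,0],[0,0,0],1],[[0,0,0],[0,0,0],1],[[0,0,0],[0,0,0],1],[[0,0,0],[0,0,0],1],[[0,0,0],[0,0,0],1],[[0,0,0],[0,0,0],1],[[0,0,0],[0,0,0],1]]'; python3 -m pendant '[[[0,0,0.1],[0,0,0],1],[[0,0,0.3],[0,0,0],1],[[0,0,0.5],[0,0,0],1],[[0,0,0.5],[0,0,0],1],[[0,0,0.5],[0,0,0],1],[[0,0,0.5],[0,0,0],1],[[0,0,0.5],[0,0,0],1],[[0,0,0.5],[0,0,0],1],[[0,0,0.3],[0,0,0],1],[[0,0,0],[0,0,0],1]]'
python3 - <<'E'
from h import *
s=bot.capture('side');q=bot.capture('scene')
a=cv2.resize(s[130:260,220:353],(400,391));b=cv2.resize(q[130:230,190:293],(400,388))
cv2.imwrite('pics/f1.png',np.hstack([a[:388],b]))
cs=cam('side');cq=cam('scene')
for z in(150,190):print(z,proj(cs,(501,-46,z)),proj(cq,(501,-46,z)))
E
```

```text
time: 16.33
tool_pos: [500.4, -47.0, 140.1]
tcp_rot: [3.141, -0.002, 3.068]
contact_force: [-0.3, 0.1, 0.3]
grip_width: 89.4
finger_force: 0.0
time: 17.17
tool_pos: [501.5, -47.2, 253.8]
tcp_rot: [-3.141, 0.003, 3.068]
contact_force: [0.7, 0.2, 0.2]
grip_width: 91.6
finger_force: 0.0
150 (np.float64(286.1863365766576), np.float64(203.60469001369677)) (np.float64(231.01798860566026), np.float64(177.05377102239854))
190 (np.float64(286.6205480574771), np.float64(192.4459670874157)) (np.float64(230.5269362266414), np.float64(171.15440196601153))
```

View pics/f1.png

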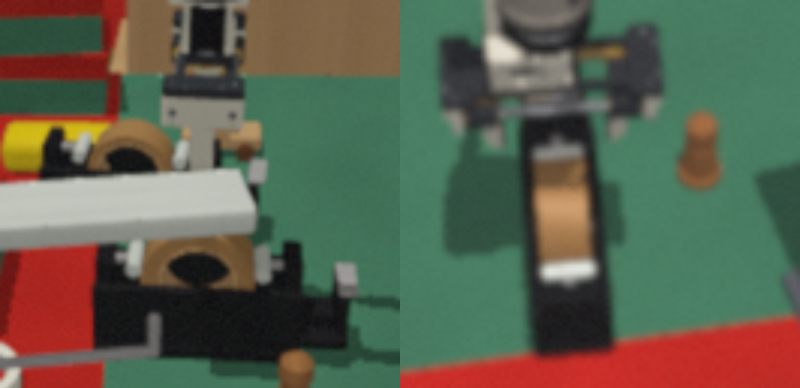

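The roll stands in the empty dispenser, its bore at about (197,268) in the side crop and the jaws closed above its widest part on both sides. The descent from jaws to rollers was about 40 mm, so it is home, and the gripper is clear. The figure hasn't moved.

```bash
python3 -c "
from plant import bot;print(bot.close_job())"
```

```text
the job is handed in; nothing more can be done
None
```

I took the roll off the hook, pressed it past the jaws onto the bottom rollers of the empty dispenser, let go and handed the job in at about 17 s of robot time; the last press peaked at 21 N on the bottom rollers, above the 5 to 12 N advised for the jaws.

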